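# Set the micro lathe up for polishing at high speed

## Robot

A 6-joint arm with a two-finger parallel gripper is mounted at the origin on a cart in front of the work surface, level with it; the furniture and walls round the work are solid. World frame = base frame: x ahead of the robot, y to its left, z up, the work surface at z = 0. Lengths are in m, angles in degrees, forces in N, time in s.
With the tool pointing down it reaches from about 0.25 to 0.725 m from the base axis. Payload 9.7 kg.
Tool frame: the origin (TCP) lies on the centre line of the jaws, within the pads' length; the fingertips stand bot.nose_length ahead of it and the grasp point (between the pads) lies 11 mm behind it (bot.nose_length is the distance from the TCP to the fingertips, in m); z points along the fingers, y is the line along which they close (so a half turn about z gives the same grasp; the last joint's range is limited). The gripper opens to 85 mm and grips with 20 to 120 N. Pads are 22 mm wide; open, the fingers measure 114 mm over their backs; the gripper's body (76 mm by 85 mm) begins 54 mm behind the grasp point. The pads swing forward as they close: fully open they stand 13 mm farther back than shut.
Start: joints at [-73.052, 4.979, 10.078, 95.1, 0, 90], TCP at [0.16, -0.526, 0.239] pointing down, gripper open.
Joint ranges: [-179.16, 179.16], [-48.56, 103.87], [-65.8, 70.77], [-126.05, 130.52], [-82.76, 87.17], [-180, 180]. Speed limits (degrees/s): [127.2, 127.2, 147.25, 180, 180, 180].

## Interface

Orientations are given as [roll, pitch, yaw] about the fixed x, y, z axes, in that order (R = Rz(yaw) Ry(pitch) Rx(roll)).
In Python, from workcell import bot gives the robot as it stands. The module is installed in compiled form; this text tells all that it offers.
- The arm moves only by the shell command python3 -m inch 'ROWS' [OPENING] [FORCE]. ROWS is JSON, a list of rows, each a list of 4 numbers: the shift along the world's x, y, z in cm, then the turn about the world's z in degrees. A call has exactly 8 rows; each row is the pose to reach, as a shift and turn from the pose commanded when the call began; what a row does not reach only later rows make up. A row lasts 1/8 s, in which the tool goes at most 62.5 mm and 10.7 degrees, less where a joint would pass 70% of its speed; a pose out of reach is approached as far as the arm can. A call with a gripper value outside its range is refused whole. OPENING is the finger opening in cm, from 0 to 8.54, set as the call begins (- or left out, the last holds). The fingers move at their own pace and stop on an object; FORCE is the grip in N (left out, the last holds). Time passes only in rows, so rows that repeat a pose let the fingers close, or fill a call up. It gives the time, the measured TCP pose, the force, the opening and the grip force at its end, in the units of the state.
- bot.get_obs(): the state, without advancing time (a new reading comes with each control period).
- bot.camera(name): name is "side" or "top"; returns a dict with "img" (420x560x3 uint8, red, green, blue), "fovy" (degrees; the focal length in pixels is half the picture's height over the tangent of half this angle, whatever the lens; pixels are square), "cx", "cy" (the principal point, pixels), "R" (3x3) and "t" (3): a world point X has camera coordinates R X + t. Camera axes: x right, y down, z forward; pixel columns grow to the right and rows downward; lengths in m; the calibration is good to about 2 mm. A picture is of the moment at which its call begins. There is no depth.
- bot.job_done(): hands the job in; it is judged then, once.
Trained networks look in a picture, given as the dict that the camera call returned (one of the last four; its "shot" number tells which), for a name from the list of things; names that differ only in an ending like _2 or _b are one class to them, and where a whole thing is asked for, a point or a joint stands for the part that bears it (a point fixed in the world has none). Each returns a list of dicts, best first, with "score" (0 to 1); they miss things now and then, are a little off and sometimes report something else, mostly with a low value. They report only what shows in the picture. A call takes as long as a camera call.
- bot.find_in(thing, picture): "point" ([column, row] in pixels, amid what is visible of it).
- bot.landmark_of(thing, picture): "point" ([column, row] in pixels: a listed point, or the origin of a listed thing).
The state is a dict: "time": time; "q": joint angles; "qd": joint speeds; "joint_efforts": joint torques, N m; "ee_pos": TCP position; "tcp_rot": TCP orientation; "wrist_force": force on the tool from outside, world axes, zero at the start; "torque": the same for the moment, N m; "opening": finger opening in m; "grasp_force": force on a finger pad.
Only numpy, scipy, OpenCV 4.12 (cv2) and the standard library are available. Lean on these libraries where they do the work, as an engineer would, in place of code of your own. Each camera call takes 0.05 s, during which the arm holds its last target. There are 200 camera calls.

## Task

The brass barrel in the small lathe is ready for polishing at high speed: push the carriage along the bed, away from the chuck, until it is right back against the tailstock, and swing the clear chuck guard fully down over the chuck. Push the ball-ended speed selector on top of the headstock out of neutral, past its first notch (low) and right over into its second notch (high) at the other end of its slot. Just push with the fingertips, force nothing, and leave the loose things round the lathe where they are, none of them shoved or lifted.

Things in the scene. Friction and masses are not known exactly. Their poses are not given: they have to be found in the camera images.
- lathe: Micro lathe, bolted down, 365 mm long, 225 deep. Origin on the table under its middle; z up, +y along the spindle towards the headstock (left end as the robot sees it), -x towards the robot. Offsets below are in this frame, mm, (x, y, z). Headstock: x -40 to 50 (dial and stop button on its front out to -55), y 45 to 155, top z 141; belt cover on to y 175, z 145. Chip tray x -105 to 120, rim z 24.
- chuck_nose (a point): Middle of the three-jaw chuck's face, on the spindle axis, at (0, 13, 95). Chuck 60 mm across, y 13 to 40; its jaws reach y 1 and the brass barrel in them y -53.
- tailstock (a point): Middle of the tailstock's side that faces the chuck, on the bed, at (0, -122, 65). The tailstock runs from there to y -167, up to z 126, its hand wheel to y -200.
- carriage (a joint): Travel of the carriage along the bed (m): 0 = nearest the chuck, grows as it slides to -y of the lathe; 0.063 = stop against the tailstock. Starts at 0 to 0.012. Slides with 3 to 4 N of drag and stays where it is left. While its tool post (28 mm wide, top z 118) stands near the chuck it blocks the guard well short of shut.
- carriage_face (a point): Where to push the carriage: side face of its front end bracket that looks to +y (headstock), at x -87, z 75; starts at y -8 to -20, ends at y -71. Bracket: x -97 to -77, z 52 to 86; a fingertip can reach down to about z 55 beside it, in front of the headstock. In front of it (to x -120) is the cross-slide hand wheel, 30 mm across.
- guard (a joint): Angle of the clear chuck guard (rad): 0 = fully down, 1.8 = thrown right back; starts at 1.3 to 1.7. Stiff hinge: it stays where it is left; about 1 to 1.5 N on the tab moves it.
- guard_hinge (a point): Hinge axis of the guard, parallel to the lathe's y, at (50, 2, 150). The guard opens up and away from the robot. It is 75 mm wide (y -36 to 40); when down, its sheet runs 85 mm forward from the hinge at z 150, slopes down to (-55, -, 128) and goes straight down to z 86.
- guard_tab (a point): Black finger tab on the guard's free edge: 34 mm along y, 19 mm out from the sheet, 5 mm thick. The point is mid-tab on the side to push to shut the guard, 131 mm from the hinge axis. Guard down: at (-67, 2, 92), tab points to -x, that side looks up. Guard up: z about 260, the tab stands up and that side looks to +x, away from the robot. Sheet and tab form a corner there.
- selector (a joint): Angle of the speed selector (rad): 0 = neutral, leaning to +y; 0.30 = first notch (low), upright; 0.60 = second notch (high) and end stop, leaning to -y. Starts in neutral. A sprung detent holds it in each notch: about 6 to 9 N at the ball to leave neutral or low; past half-way between two notches it snaps on by itself.
- selector_knob (a point): Centre of the black ball (24 mm across) on the selector's 105 mm stalk, which pivots about the lathe's x at (2, 100, 85): ball at (2, 131, 185) in neutral, (2, 100, 190) in low, (2, 69, 185) in high.
- needle_file: flat needle file, 12x110x12 mm, lying in the chip tray in front of the headstock; origin at the middle of its underside; to be left alone
- cement_tube: crimped metal glue tube, 101x20x12 mm, lying beside the headstock end of the lathe; origin at the middle of its underside; to be left alone
- check_tin_b: jam-jar lid with a checked rim, 84 mm across, 14 mm high, in front of the lathe; origin at the middle of its underside; to be left alone
- cement_jar: square glue jar with a screw cap, 46x46x78 mm, beyond the tailstock end; origin at the middle of its underside; to be left alone
- brush_green: thin paint brush, 139 mm long, 7 mm thick, lying in front of the headstock; origin at the middle of its underside; to be left alone
- marker_pen: marker pen, 120 mm long, 12 mm thick, lying in front of the tailstock end; origin at the middle of its underside; to be left alone

How it is judged (in metres and radians):
At the end, for the whole second after the job is handed in: Carriage within 8 mm of its stop at the tailstock (joint above 0.055), guard down (below 0.06 rad), selector in its second notch (above 0.54 rad of 0.60), all at rest (value of joint carriage above 0.055 m and value of joint guard below 0.06 rad and value of joint selector above 0.54 rad and velocity of joint selector between -0.05 and 0.05 rad/s and velocity of joint guard between -0.05 and 0.05 rad/s and velocity of joint carriage between -0.05 and 0.05 m/s); the robot touches nothing.
It fails at once if a loose thing round the lathe is shoved more than 25 mm, knocked over or lifted (distance of any of needle_file, cement_tube, check_tin_b, cement_jar, brush_green, marker_pen from where it was at the start of the episode above 0.025 m or angle between cement_jar's own z axis and vertical above 0.5 rad).
It fails at once if a part of the lathe is forced: pushed with more than 60 N (contact force between the fingers and lathe above 60 N).
It also fails if it takes over 58 s, if anything falls off the work surface, if the arm or the gripper's body presses on something with over 40 N, if the wrist force passes 120 N, or if a joint passes its speed limit or range.

## Working session

There is one attempt and no reset: what is moved stays moved. The work goes in short steps, Python scripts to look and compute and a shell command to move; the robot and the scene stay as the last step left them, time stands still between calls to the robot, and variables do not carry over. Pictures are saved under pics/ and viewed, at most 10 in all, crops included, and the job is handed in when it is done.

```bash
mkdir -p pics; python3 - <<'E'
from workcell import bot
import cv2,json
print(bot.nose_length); o=bot.get_obs(); print(o)
for n in ("side","top"):
    c=bot.camera(n); cv2.imwrite(f"pics/{n}0.png",c["img"][:,:,::-1])
    print(n,c["fovy"],c["cx"],c["cy"],c["R"],c["t"])
    for k in "lathe chuck_nose tailstock carriage_face guard_hinge guard_tab selector_knob needle_file cement_tube check_tin_b cement_jar brush_green marker_pen".split():
        print(k,[( [round(float(v)) for v in d["point"]],round(float(d["score"]),2)) for d in bot.landmark_of(k,c)[:2]])
E
```

```text
0.008
{'time': 0.0, 'q': array([-7.30517344e+01,  5.01082099e+00,  1.00330894e+01,  9.51005767e+01,
       -3.74686850e-04,  9.00011681e+01]), 'qd': array([-0.10062696,  0.02239795, -0.01831363, -0.05248536,  0.04902821,
       -0.04153993]), 'joint_efforts': array([ 1.93938315e-03, -5.20387745e+01,  4.64801466e+01,  1.63292029e-02,
        8.24206631e-05,  8.86342860e-06]), 'ee_pos': array([ 0.1602593 , -0.52588858,  0.23857353]), 'tcp_rot': array([-1.79921692e+02,  3.76282973e-04,  1.69470981e+01]), 'wrist_force': array([-0.66913432,  0.83738717, -0.57836239]), 'torque': array([ 0.03647452, -0.0084167 , -0.03994809]), 'grasp_force': 0.0, 'opening': 0.08508052304659955}
side 57.817550377201215 283.56461084220433 204.79646240255536 [[-0.99285326 -0.11884465 -0.01087929]
 [-0.03739311  0.39636437 -0.91733148]
 [ 0.1133321  -0.91036873 -0.39797563]] [0.50333314 0.04450501 1.14898456]
lathe [([308, 207], 0.35)]
chuck_nose [([278, 217], 0.62), ([311, 220], 0.29)]
tailstock [([278, 206], 0.88), ([282, 151], 0.53)]
carriage_face [([310, 299], 0.57)]
guard_hinge [([258, 194], 0.6)]
guard_ta
[... 325 characters left out ...]
37579089 216.91032745237706 [[-0.02547195 -0.9995704  -0.01449808]
 [-0.9944819   0.02681336 -0.10142382]
 [ 0.10176899  0.01183461 -0.99473766]] [0.24555363 0.48605118 0.94649574]
lathe [([292, 218], 0.92)]
chuck_nose [([284, 212], 0.56), ([401, 240], 0.28)]
tailstock [([345, 200], 0.68), ([292, 219], 0.21)]
carriage_face [([310, 250], 0.89), ([403, 237], 0.68)]
guard_hinge [([287, 184], 0.83)]
guard_tab [([293, 207], 0.83)]
selector_knob [([224, 226], 0.66)]
needle_file [([261, 258], 0.67), ([309, 251], 0.25)]
cement_tube [([202, 260], 0.61)]
check_tin_b [([307, 284], 0.96)]
cement_jar [([398, 240], 0.78)]
brush_green [([402, 239], 0.75), ([251, 286], 0.52)]
marker_pen [([362, 257], 0.51)]
```

```bash
python3 - <<'E'
import cv2
a=cv2.imread("pics/top0.png")[130:320,160:440]; cv2.imwrite("pics/t0c.png",cv2.resize(a,None,fx=2.85,fy=2.85,interpolation=3))
a=cv2.imread("pics/side0.png")[110:335,200:420]; cv2.imwrite("pics/s0c.png",cv2.resize(a,None,fx=2.6,fy=2.6,interpolation=3))
E
```

```text
(no output)
```

View pics/t0c.png

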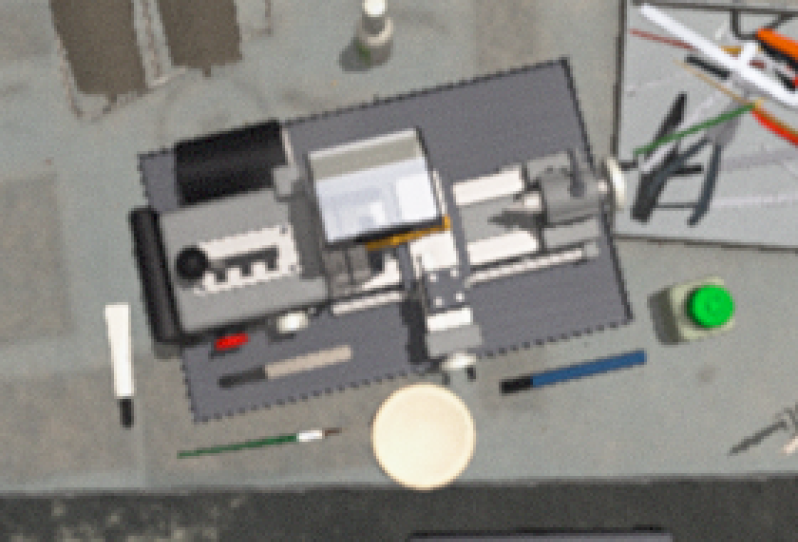

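View pics/s0c.png

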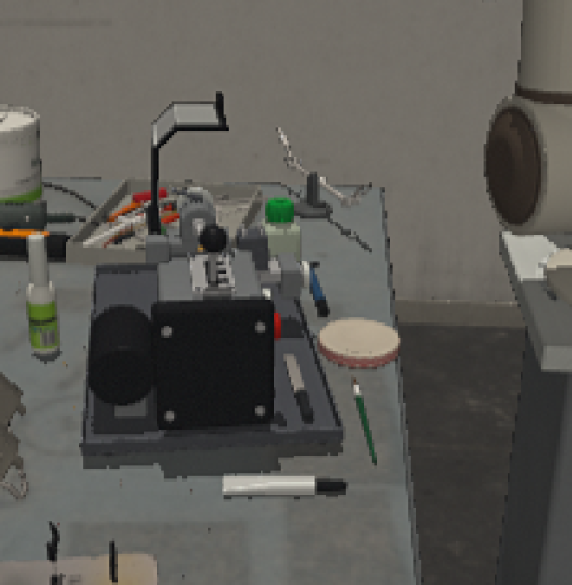

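The top crop shows the lathe turned slightly. Tray corners are at about (140,155), (567,58), (632,320) and (195,420) in the crop, with the ball at (191,265). The side crop shows the guard up with its tab at (221,105) and the ball at (213,238). I'll fit the lathe pose to these points.

```bash
cat > h.py <<'E'
from workcell import bot
import numpy as np
from scipy.optimize import least_squares
def proj(c,X):
    p=c["R"]@np.asarray(X,float)+c["t"]; f=210/np.tan(np.radians(c["fovy"]/2))
    return np.array([c["cx"]+f*p[0]/p[2],c["cy"]+f*p[1]/p[2]])
def L(P,m):
    m=np.asarray(m,float)/1000; c,s=np.cos(P[2]),np.sin(P[2])
    return np.array([P[0]+c*m[0]-s*m[1],P[1]+s*m[0]+c*m[1],m[2]])
E
python3 - <<'E'
from h import *
T=bot.camera("top");S=bot.camera("side")
t=lambda u,v:np.array([u/2.85+160,v/2.85+130]); s=lambda u,v:np.array([u/2.6+200,v/2.6+110])
obs=[(T,(120,182.5,24),t(140,155)),(T,(120,-182.5,24),t(567,58)),(T,(-105,-182.5,24),t(632,320)),(T,(-105,182.5,24),t(195,420)),
(T,(2,131,185),t(191,265)),(S,(2,131,185),s(213,238)),(S,(-105,182.5,24),s(341,437))]
r=least_squares(lambda P:np.concatenate([proj(c,L(P,m))-p for c,m,p in obs]),[.5,0,.2])
P=r.x;print(P,np.degrees(P[2]),r.fun.reshape(-1,2).round(1))
# guard angle and carriage
def tab(a): # rotate tab point (-67-50, 92-150) about hinge, opening raises
    x,z=-117,-58; c,s_=np.cos(a),np.sin(a); return (50+c*x+s_*z, 2, 150-s_*x+c*z)
for a in np.arange(1.2,1.75,.1): print(a.round(1),np.round(tab(a)),proj(T,L(P,tab(a))).round(1),proj(S,L(P,tab(a))).round(1))
print("tab obs",t(407,236),s(221,105), [(d["point"],d["score"]) for c in(T,S) for d in bot.landmark_of("guard_tab",c)[:1]])
for y in(-8,-14,-20): print(y,proj(T,L(P,(-87,y,75))).round(1))
print([(d["point"],d["score"]) for d in bot.landmark_of("carriage_face",T)[:1]])
np.save("P.npy",P)
for n,m in dict(face=(-87,-14,75),knob=(2,131,185),tabup=tab(1.5),tabdn=(-67,2,92)).items(): print(n,L(P,m).round(3))
for k in ["needle_file","check_tin_b","brush_green"]:
  p=bot.landmark_of(k,T)[0]["point"]
  print(k,least_squares(lambda q:proj(T,[q[0],q[1],0.01])-p,[.4,0]).x.round(3))
E
```

```text
[0.49281944 0.20847808 0.19459218] 11.149310614861777 [[-2.3 -0.6]
 [-0.2 -0.4]
 [ 0.2  1.3]
 [-2.   1.2]
 [ 1.6 -1.2]
 [-0.6 -0.9]
 [ 0.7 -3.6]]
1.2 [-46.   2. 238.] [300.  229.7] [297.2 159.1]
1.3 [-37.   2. 247.] [299.  224.2] [293.4 155.6]
1.4 [-27.   2. 255.] [297.8 218.2] [289.2 152.4]
1.5 [-16.   2. 263.] [296.5 211.8] [284.7 149.6]
1.6 [ -5.   2. 269.] [295.1 204.9] [279.8 147.3]
1.7 [  8.   2. 273.] [293.5 197.8] [274.7 145.4]
tab obs [302.80701754 212.80701754] [285.         150.38461538] [([294.0, 208.3], 0.7), ([283.6, 149.4], 0.81)]
-8 [306.8 252.2]
-14 [309.5 251.6]
-20 [312.2 250.9]
[([311.2, 249.7], 0.92)]
face [0.41  0.178 0.075]
knob [0.469 0.337 0.185]
tabup [0.477 0.207 0.263]
tabdn [0.427 0.197 0.092]
needle_file [0.398 0.29 ]
check_tin_b [0.336 0.317]
brush_green [0.335 0.314]
```

```bash
python3 -m inch '[[2,4.5,0,10],[4,9,0,20],[6,13.5,0,30],[7.5,18,0,40],[9,22.5,0,50],[11,27,0,60],[12.5,31.5,0,70],[14,36,0,80]]' 0 20
python3 -c "
from h import *
o=bot.get_obs();print(o['q'].round(1),o['tcp_rot'].round(1))"
```

```text
time: 2.8
ee_pos: [0.3005, -0.1647, 0.2395]
tcp_rot: [180.0, 0.0, 97.3]
wrist_force: [1.2, -0.4, 0.7]
opening: 0.0002
grasp_force: 0.0
[-28.7 -23.1 -14.4  98.7   0.   54. ] [180.    0.   97.3]
```

```bash
python3 -m inch '[[1.3,4.5,0,10.6],[2.7,9,0,21.2],[4,13.5,0,31.8],[5.4,18,0,42.4],[6.7,22.5,0,53],[8,27,0,63.6],[9.4,31.6,0,74.2],[10.7,36.2,0,84.8]]'
python3 -m inch '[[0,0,0,4.5],[0,0,0,9],[0,0,-2,9],[0,0,-4,9],[0,0,-6,9],[0,0,-8,9],[0,0,-8,9],[0,0,-8,9]]'
python3 - <<'E'
from h import *; import cv2
P=np.load("P.npy");o=bot.get_obs();print(o['q'].round(1),L(P,(-85,6,73)))
for n in("top","side"):
  c=bot.camera(n); cv2.imwrite(f"pics/{n}1.png",c["img"][:,:,::-1]); print(proj(c,o['ee_pos']+[0,0,-.008]),proj(c,L(P,(-87,-17,75))))
a=cv2.imread("pics/top1.png")[160:310,210:400]; b=cv2.imread("pics/side1.png")[110:335,200:420]
a=cv2.resize(a,(400,316),interpolation=3); b=cv2.resize(b,(400,409),interpolation=3)[:316+93]
o=np.zeros((409,800,3),np.uint8);o[:316,:400]=a;o[:,400:]=b;cv2.imwrite("pics/v1.png",o)
E
```

```text
time: 3.8
ee_pos: [0.4075, 0.1976, 0.2394]
tcp_rot: [180.0, 0.0, -177.9]
wrist_force: [0.4, -0.3, 1.0]
opening: 0.0002
grasp_force: 0.0
time: 4.8
ee_pos: [0.4075, 0.196, 0.1601]
tcp_rot: [180.0, 0.0, -169.3]
wrist_force: [-0.1, 0.3, 0.0]
opening: 0.0
grasp_force: 0.0
[ 25.7  -9.3 -12.6  86.7   0.   14.9] [0.40826348 0.19792869 0.073     ]
[302.28772306 252.36555973] [310.86530208 251.25046329]
[312.90912116 191.82904696] [311.491926   216.01900996]
```

View pics/v1.png

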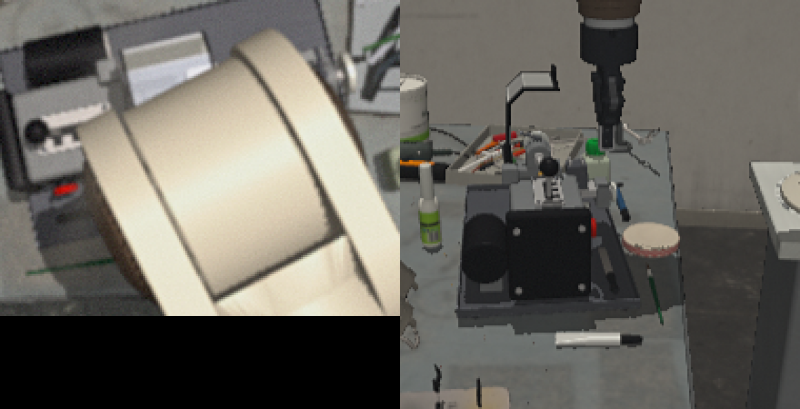

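The top view is covered by the arm. The side view shows closed fingers at about (610,140), clear of the raised guard. I'll descend beside the carriage bracket.

```bash
python3 -m inch '[[0,0.2,-1.5,0],[0,0.2,-3,0],[0,0.2,-4.5,0],[0,0.2,-6,0],[0,0.2,-7.5,0],[0,0.2,-8.5,0],[0,0.2,-8.5,0],[0,0.2,-8.5,0]]'
```

```text
time: 5.9
ee_pos: [0.4076, 0.198, 0.0748]
tcp_rot: [180.0, 0.0, -169.3]
wrist_force: [0.2, -0.7, -0.3]
opening: -0.0001
grasp_force: 0.0
```

```bash
python3 -m inch '[[0.16,-0.8,0,0],[0.31,-1.6,0,0],[0.47,-2.4,0,0],[0.62,-3.15,0,0],[0.76,-3.9,0,0],[0.9,-4.6,0,0],[1.02,-5.2,0,0],[1.08,-5.5,0,0]]'
python3 -c "
from h import *
c=bot.camera('side');P=np.load('P.npy')
for d in (-18,-50,-60,-71):print(d,proj(c,L(P,(-87,d,75))).round(1),proj(c,L(P,(-87,d,86))).round(1))
import cv2
cv2.imwrite('pics/s2.png',cv2.resize(c['img'][150:270,260:420,::-1],None,fx=5,fy=5,interpolation=3))"
```

```text
time: 6.9
ee_pos: [0.4181, 0.1425, 0.0742]
tcp_rot: [-180.0, -0.0, -169.3]
wrist_force: [0.5, 4.2, 1.9]
opening: -0.0
grasp_force: 1.7
-18 [311.4 215.9] [311.5 212.1]
-50 [309.8 210.9] [309.8 207.2]
-60 [309.3 209.4] [309.3 205.7]
-71 [308.7 207.8] [308.8 204.2]
```

View pics/s2.png

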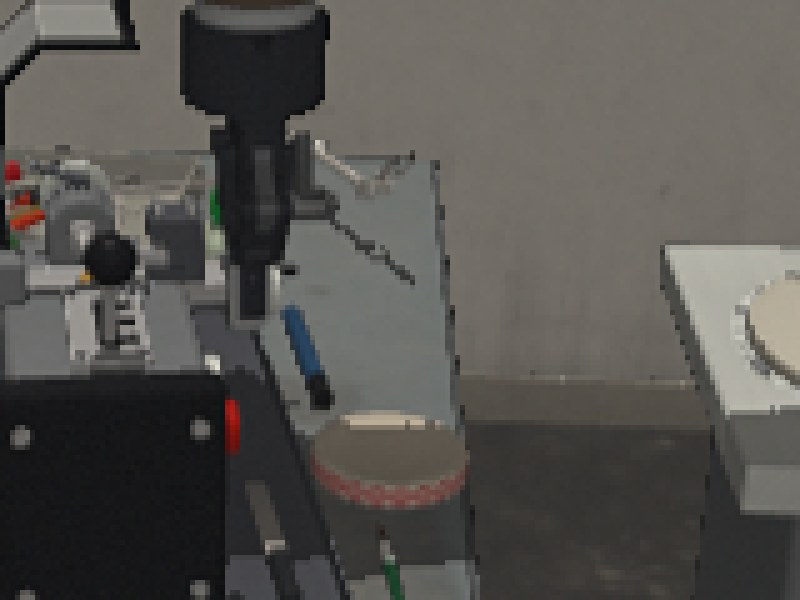

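Pushing with 4 N of drag; the carriage bracket is hidden behind the fingers. I'll go on in small steps until the stop is felt.

```bash
python3 -m inch '[[0.02,-0.1,0,0],[0.04,-0.2,0,0],[0.06,-0.3,0,0],[0.08,-0.4,0,0],[0.1,-0.5,0,0],[0.1,-0.5,0,0],[0.1,-0.5,0,0],[0.1,-0.5,0,0]]'; python3 -m inch '[[0.02,-0.1,0,0],[0.04,-0.2,0,0],[0.05,-0.25,0,0],[0.06,-0.3,0,0],[0.06,-0.3,0,0],[0.06,-0.3,0,0],[0.06,-0.3,0,0],[0.06,-0.3,0,0]]'
```

```text
time: 7.95
ee_pos: [0.4187, 0.1388, 0.0742]
tcp_rot: [179.9, -0.0, -169.2]
wrist_force: [-2.5, 9.3, -0.0]
opening: 0.0001
grasp_force: 4.7
time: 8.95
ee_pos: [0.4188, 0.1383, 0.0743]
tcp_rot: [179.5, -0.0, -169.1]
wrist_force: [-6.3, 26.7, 0.1]
opening: 0.0003
grasp_force: 13.5
```

Stop reached (27 N). Back off and rise, then plan the guard path.

```bash
python3 -m inch '[[-0.1,0.5,0,0],[-0.4,2,0,0],[-0.4,2,4,0],[-0.4,2,9,0],[-0.4,2,14,0],[-0.4,2,19,0],[-0.4,2,23,0],[-0.4,2,26,0]]'
python3 - <<'E'
from h import *
P=np.load("P.npy");H=np.array([50,150.])
o=bot.get_obs();e=o['ee_pos'];print(e)
w=11; 
def path(a,g,push):
    phi=np.pi/2-a; n=np.array([np.cos(phi),np.sin(phi)]);d=np.array([-np.sin(phi),np.cos(phi)])  # n: along sheet / tab normal, d: tab dir
    v=np.array([-57.5-50,92-150.]); c,s=np.cos(a),np.sin(a)
    corner=H+np.array([c*v[0]+s*v[1],-s*v[0]+c*v[1]])
    sd=2*w*np.sin(phi)+g if phi>0 else g
    if sd<=19: p=corner+sd*d+0*n; 
    else: # tab tip under finger bottom
        q=corner+19*d; # bottom z = q z ; lower right at gap g from sheet: d.(lr-corner)=g
        z=q[1]; lrx=corner[0]+((z-corner[1])*d[1]-g)/(-d[0]) 
        p=np.array([lrx-2*w,z])
    p=p-push*n
    return corner,np.array([p[0]+w,p[1]])   # centre bottom
prev=None
for a in (1.53,1.4,1.2,1.0,.8,.6,.4,.2,.1,0):
    c,t=path(a,5,0); W=L(P,(t[0],2,t[1]+8)); print(a,c.round(),"tip",t.round(1),"shift cm",((W-e)*100).round(2))
W=L(P,(t[0]+0,2,300))
E
```

```text
time: 9.95
ee_pos: [0.4158, 0.1552, 0.3361]
tcp_rot: [-180.0, 0.1, -169.3]
wrist_force: [-0.1, 1.0, -0.6]
opening: 0.0001
grasp_force: 0.0
[0.4157826  0.15518326 0.3360696 ]
1.53 [-12. 255.] tip [ -1.6 260.9] shift cm [ 7.51  5.5  -6.71]
1.4 [-25. 246.] tip [-15.9 254.7] shift cm [ 6.1   5.22 -7.34]
1.2 [-43. 229.] tip [-36.7 241.3] shift cm [ 4.06  4.82 -8.68]
1.0 [-57. 209.] tip [-55.  223.3] shift cm [  2.27   4.46 -10.47]
0.8 [-67. 187.] tip [-70.6 200.3] shift cm [  0.73   4.16 -12.77]
0.6 [-71. 163.] tip [-81.2 173.6] shift cm [ -0.3    3.96 -15.45]
0.4 [-72. 138.] tip [-84.9 145.8] shift cm [ -0.66   3.88 -18.22]
0.2 [-67. 115.] tip [-82.2 118.3] shift cm [ -0.4    3.94 -20.98]
0.1 [-63. 103.] tip [-78.6 104.9] shift cm [ -0.05   4.01 -22.32]
0 [-58.  92.] tip [-73.5  92. ] shift cm [  0.45   4.1  -23.61]
```

```bash
python3 -m inch '[[1.5,1,0,0],[3,2,0,0],[4.5,3,0,0],[6,4,0,0],[7.5,5,0,0],[8.8,5.8,0,0],[8.8,5.8,-2,0],[8.8,5.8,-3.8,0]]'
python3 -c "
from h import *
c=bot.camera('side');P=np.load('P.npy');e=bot.get_obs()['ee_pos'];print(e,proj(c,e-[0,0,.008]))
import cv2
cv2.imwrite('pics/s3.png',cv2.resize(c['img'][80:200,220:340,::-1],None,fx=5,fy=5,interpolation=3))"
```

```text
time: 10.95
ee_pos: [0.5039, 0.2134, 0.2953]
tcp_rot: [-180.0, -0.0, -169.3]
wrist_force: [-0.2, -0.0, -0.7]
opening: 0.0003
grasp_force: 0.0
[0.50344088 0.21315742 0.29299308] [273.00869598 140.78055359]
```

View pics/s3.png

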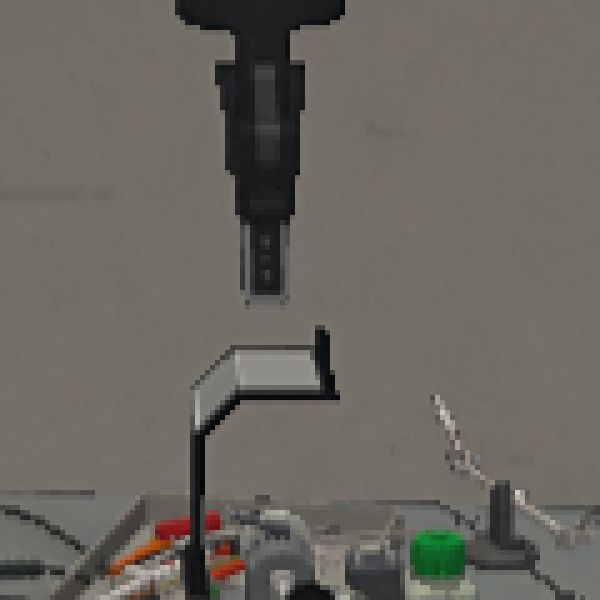

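Tool tip is at about (267,303), above and behind the tab (face at x 317, sheet middle at row 372). The model agrees within a few mm, so I'll descend into the corner and start the swing.

```bash
python3 -m inch '[[0,0,-1.2,0],[0,0,-2.4,0],[0,0,-2.6,0],[-0.7,-0.2,-2.6,0],[-1.3,-0.3,-2.6,0],[-2,-0.45,-2.8,0],[-2.7,-0.6,-3.1,0],[-2.7,-0.6,-3.1,0]]'
```

```text
time: 12.0
ee_pos: [0.4761, 0.2068, 0.2653]
tcp_rot: [180.0, -0.0, -169.2]
wrist_force: [0.0, -0.1, 0.1]
opening: 0.0001
grasp_force: 0.0
```

```bash
python3 -m inch '[[-0.7,-0.12,-0.5,0],[-1.3,-0.23,-1,0],[-2,-0.34,-1.6,0],[-2.6,-0.46,-2.2,0],[-3.2,-0.58,-2.8,0],[-3.8,-0.7,-3.4,0],[-4.6,-0.85,-4.5,0],[-5.3,-1,-5.7,0]]'
python3 -c "
from h import *
c=bot.camera('side');e=bot.get_obs()['ee_pos'];print(e,proj(c,e-[0,0,.008]))
import cv2
cv2.imwrite('pics/s4.png',cv2.resize(c['img'][80:240,220:340,::-1],None,fx=3.75,fy=3.75,interpolation=3))"
```

```text
time: 13.0
ee_pos: [0.4233, 0.1968, 0.2079]
tcp_rot: [180.0, 0.0, -169.2]
wrist_force: [0.5, -0.7, 0.8]
opening: -0.0002
grasp_force: 0.4
[0.42225741 0.19649037 0.20643085] [307.28977173 174.24864247]
```

View pics/s4.png

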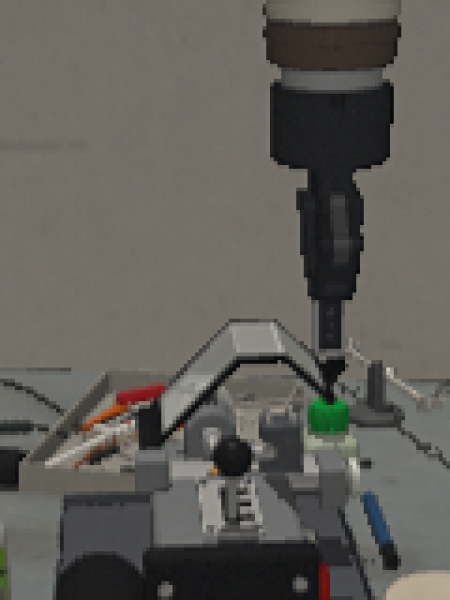

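The guard follows nicely: tab under the fingertip at (330,365), guard about 0.75 rad. I'll carry on.

```bash
python3 -m inch '[[-0.5,-0.09,-1.3,0],[-1,-0.18,-2.6,0],[-1.2,-0.22,-4,0],[-1.3,-0.26,-5.4,0],[-1.2,-0.24,-6.8,0],[-1.1,-0.2,-8.1,0],[-0.9,-0.16,-8.8,0],[-0.75,-0.13,-9.5,0]]'
python3 -m inch '[[0.12,0.02,-0.3,0],[0.24,0.04,-0.6,0],[0.4,0.06,-0.9,0],[0.45,0.08,-1.1,0],[0.45,0.08,-1.2,0],[0.45,0.08,-1.3,0],[0.45,0.08,-1.3,0],[0.45,0.08,-1.3,0]]'
```

```text
time: 14.05
ee_pos: [0.4165, 0.1956, 0.1129]
tcp_rot: [180.0, 0.0, -169.3]
wrist_force: [-0.6, -0.4, 0.7]
opening: 0.0001
grasp_force: 0.4
time: 15.05
ee_pos: [0.4206, 0.1964, 0.1002]
tcp_rot: [-180.0, -0.0, -169.2]
wrist_force: [0.1, 0.5, 1.4]
opening: 0.0001
grasp_force: 0.0
```

Keep pressing down gently until the stop is felt.

```bash
python3 -m inch '[[0,0,-0.1,0],[0,0,-0.2,0],[0,0,-0.3,0],[0,0,-0.4,0],[0,0,-0.4,0],[0,0,-0.4,0],[0,0,-0.4,0],[0,0,-0.4,0]]'
```

```text
time: 16.05
ee_pos: [0.4212, 0.1966, 0.099]
tcp_rot: [180.0, 0.2, -169.3]
wrist_force: [-7.3, -3.0, 22.3]
opening: -0.0001
grasp_force: 11.0
```

Guard is at its stop (22 N). Rise and go round behind the ball.

```bash
python3 -m inch '[[0,0,2,0],[-0.5,0,6,0],[-0.5,0,10,0],[-0.5,0,14,0],[0.7,4.5,14.5,0],[1.8,9,14.5,0],[3,13.5,14.5,0],[4.1,17.7,14.5,0]]'
python3 -m inch '[[0,0,0,0],[0,0,-1,0],[0,0,-2.5,0],[0,0,-4,0],[0,0,-5.5,0],[0,0,-6.2,0],[0,0,-6.2,0],[0,0,-6.2,0]]'
python3 -c "
from h import *
c=bot.camera('side');P=np.load('P.npy');e=bot.get_obs()['ee_pos'];print(e,L(P,(2,168,181)),proj(c,e-[0,0,.008]))
import cv2
cv2.imwrite('pics/s5.png',cv2.resize(c['img'][130:250,220:360,::-1],None,fx=5,fy=5,interpolation=3))"
```

```text
time: 17.05
ee_pos: [0.4619, 0.375, 0.241]
tcp_rot: [-180.0, -0.0, -169.2]
wrist_force: [0.5, 1.1, 0.1]
opening: 0.0001
grasp_force: 0.0
time: 18.05
ee_pos: [0.4619, 0.3735, 0.1799]
tcp_rot: [180.0, 0.0, -169.3]
wrist_force: [0.3, -0.1, 0.1]
opening: 0.0003
grasp_force: 0.0
[0.46194015 0.37356826 0.17992461] [0.46229613 0.37369408 0.181     ] [282.81029768 213.23289022]
```

View pics/s5.png

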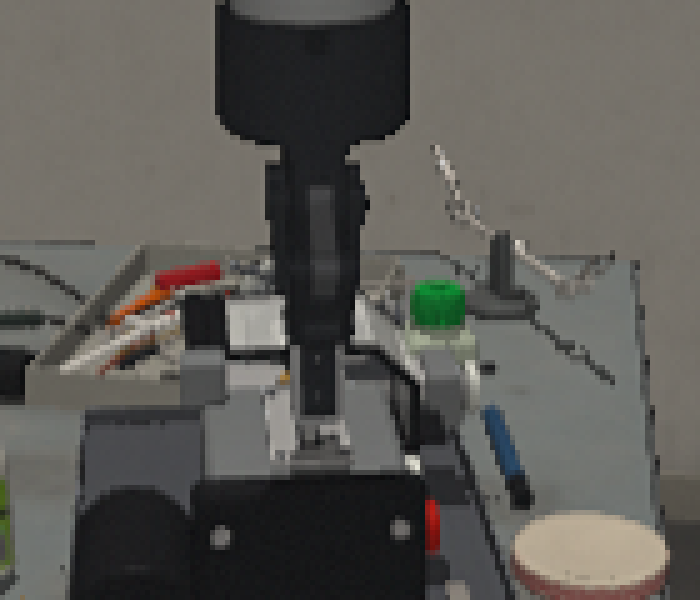

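The guard is down (sheet edge at (412,400)), and the closed fingers stand in front of the ball and hide it. I'll push it in two stages.

```bash
python3 -m inch '[[0.1,-0.5,0,0],[0.2,-1,0,0],[0.3,-1.5,0,0],[0.4,-2,0,0],[0.5,-2.5,0,0],[0.6,-3,0,0],[0.7,-3.5,0,0],[0.8,-4,0,0]]'
python3 -m inch '[[0.06,-0.3,0,0],[0.12,-0.6,0,0],[0.18,-0.9,0,0],[0.24,-1.2,0,0],[0.3,-1.5,0,0],[0.36,-1.8,0,0],[0.42,-2.1,0,0],[0.46,-2.3,0,0]]'
```

```text
time: 19.1
ee_pos: [0.4697, 0.3333, 0.1792]
tcp_rot: [180.0, -0.0, -169.3]
wrist_force: [-2.0, 5.6, 1.4]
opening: -0.0001
grasp_force: 2.9
time: 20.1
ee_pos: [0.4744, 0.3101, 0.1792]
tcp_rot: [-180.0, -0.0, -169.3]
wrist_force: [0.8, 0.3, -0.0]
opening: -0.0003
grasp_force: 0.0
```

```bash
python3 -m inch '[[0.04,-0.2,0,0],[0.08,-0.4,0,0],[0.1,-0.5,0,0],[0.1,-0.5,0,0],[0,0,0,0],[-0.2,1,0,0],[-0.4,2,2,0],[-0.4,2,5,0]]'
python3 -m inch '[[0,0,4,0],[-1,2,8,0],[-3,4,12,0],[-6,4,14,0],[-10,4,14,0],[-14,4,14,0],[-18,0,14,0],[-18,-4,14,0]]'
python3 -c "
from h import *
c=bot.camera('side');d=bot.camera('top');P=np.load('P.npy')
f=lambda m:[proj(k,L(P,m)).round(1) for k in(c,d)]
print('knob high',f((2,69,185)),'low',f((2,100,190)),'face end',f((-87,-71,75)),'tab',f((-67,2,92)))
print([(t,[(x['point'],round(x['score'],2)) for x in bot.landmark_of(t,k)[:1]]) for t in('selector_knob','carriage_face','guard_tab') for k in(c,d)])
import cv2
a=cv2.resize(c['img'][130:250,220:360,::-1],(400,343),interpolation=3);b=cv2.resize(d['img'][150:287,200:360,::-1],(400,343),interpolation=3)
cv2.imwrite('pics/f.png',np.hstack([a,b]))"
```

```text
time: 21.1
ee_pos: [0.4696, 0.3314, 0.2288]
tcp_rot: [-180.0, -0.1, -169.2]
wrist_force: [0.2, 0.6, 1.1]
opening: -0.0001
grasp_force: 0.0
time: 22.1
ee_pos: [0.2873, 0.2892, 0.3693]
tcp_rot: [180.0, 0.0, -169.0]
wrist_force: [1.0, 0.2, 1.3]
opening: 0.0004
grasp_force: 0.0
knob high [array([279.4, 190.3]), array([260. , 214.8])] low [array([280.3, 193.2]), array([244. , 218.1])] face end [array([308.7, 207.8]), array([335.1, 245.8])] tab [array([305. , 213.5]), array([300.5, 243.9])]
[('selector_knob', [([279.1, 187.9], 0.7)]), ('selector_knob', [([256.8, 217.8], 0.67)]), ('carriage_face', []), ('carriage_face', [([335.3, 242.1], 0.89)]), ('guard_tab', [([305.3, 212.2], 0.81)]), ('guard_tab', [])]
```

View pics/f.png

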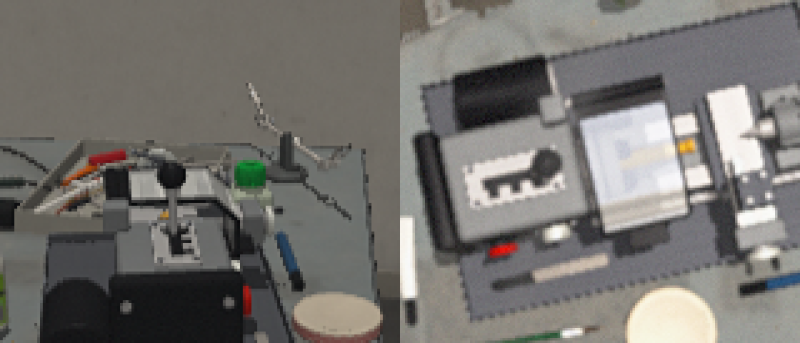

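The ball is at (545,163) in the right-hand view, which is the second notch. The carriage stands at the tailstock, the guard is down at its stop, and the loose things are where they were. Handing in.

```bash
python3 -c "
from workcell import bot
print(bot.job_done())"
```

```text
the job is handed in; nothing more can be done
None
```

The job is handed in, with no verdict returned: the carriage is against the tailstock, the guard is fully down, and the selector is in high by the final pictures; the loose things look undisturbed and the arm is clear.

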